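# Spring open a card drawer from behind with the release dowel

## Task

Two grey steel card-drawer units stand with their backs to you, and the drawer of the wider one will not open. Take the wooden dowel from its holder, push it straight down through the round release hole in the top of the wider unit until the spring latch inside gives and the drawer springs open, then stand the dowel back in its holder and let go. Do not press the latch of the narrower unit.

Things in the scene. Friction and masses are not known exactly. Their poses are not given: they have to be found in the camera images.
- dowel: Plain light wooden dowel, round, 16 mm in diameter, 170 mm long, about 30 g, at the start standing upright in the holder (top at about 180 mm above the table). Origin: centre of its lower end; its z axis runs up along the dowel to the upper end.
- dowel_tip (a point): Centre of the dowel's lower end (same point as the dowel's origin).
- holder: Square open-topped black plastic holder fixed to the table, 56 x 56 mm outside, 70 mm high, walls 10 mm thick (square well 36 x 36 mm), inner floor 10 mm above its underside. Origin: centre of its underside, on the table; z up, x and y along its sides.
- wide_unit: The WIDER grey sheet-steel card-drawer unit, fixed, 240 mm long, 170 mm wide, 115 mm high. Origin: centre of its underside; x along its length towards the drawer front (which faces away from the robot, with a pull reaching 50 mm further), y along its width, z up. A roll of tape lies on its top, clear of the hole.
- wide_hole (a point): Centre of the round release hole, 36 mm in diameter, in the flat top of the WIDER unit, level with the top surface (115 mm above the table), 35 mm from the unit's back end (the end nearer the robot), midway across its width. Axes as the unit's. The top sheet is 4 mm thick.
- wide_latch (a joint): How far the wider unit's latch is pushed down, m: 0 at rest, 0.020 at its stop. It is a flat level plate, wider than the hole, 22 mm below the unit's top surface at rest, that moves straight down. Its spring pushes back (3 N at rest, 6 N at 0.012, 8 N at the stop) and raises it again when let go. The drawer is let go at about 0.010; push 0.015 or more to be sure.
- wide_drawer (a joint): How far the wider unit's drawer stands out along the unit's +x, in m: 0 shut, 0.070 at its stop. Its own weak spring (about 2 N) pushes it fully out in about half a second once the latch lets go, and it stays out.
- narrow_hole (a point): Centre of the like 36 mm hole in the top of the NARROWER unit (240 mm long, 115 mm wide, 115 mm high, same axes; a small carton 35 mm high lies on its top). Not to be used.
- narrow_latch (a joint): How far the narrower unit's latch is pushed down, in m: 0 at rest. Must stay there.
Not all that is in view belongs to the job. What is shaped like the holder but purple or turquoise is not meant.

How it is judged (in metres and radians):
On the way, in this order (a step that is already met when the one before it is completed fails the run):
1. the dowel, put down through the hole of the wider unit, pushes its latch down by at least 8 mm (value of joint wide_latch above 0.008 m and z of dowel_tip in the frame of wide_hole below -0.024 m and horizontal distance between dowel_tip and wide_hole below 0.02 m), for 0.05 s.
2. the drawer of the wider unit has sprung open by at least 50 mm (value of joint wide_drawer above 0.05 m), for 0.1 s.
At the end, for the whole second after the job is handed in: The wider unit's drawer stands open by more than 50 mm; both latches are up (less than 4 mm down); the dowel stands at rest in the holder, same end down as at the start, that end within 22 mm of the holder's axis and within 10 mm of its inner floor, leaning less than 23 degrees (value of joint wide_drawer above 0.05 m and value of joint each of wide_latch, narrow_latch below 0.004 m and horizontal distance between dowel_tip and holder below 0.022 m and z of dowel_tip in the frame of holder below 0.02 m and angle between dowel's own z axis and vertical below 0.4 rad and linear speed of dowel below 0.03 m/s); the robot touches nothing.
It fails at once if the narrower unit's latch is pressed by more than 6 mm (value of joint narrow_latch above 0.006 m).
It also fails if it takes over 58 s, if anything falls off the work surface, if the arm or the gripper's body presses on something with over 40 N, if the wrist force passes 120 N, or if a joint passes its speed limit or range.

## Robot

A 6-joint arm with a two-finger parallel gripper is mounted at the origin on the work surface. World frame = base frame: x ahead of the robot, y to its left, z up, the work surface at z = 0. Lengths are in m, angles in degrees, forces in N, time in s.
With the tool pointing down it reaches from about 0.3 to 0.75 m from the base axis. Payload 8.5 kg.
Tool frame: the origin (TCP) lies at the very end of the fingers, on their centre line; the grasp point (between the pads) lies 19 mm behind it (grip_depth is the distance from the TCP to the grasp point, in m); z points along the fingers, y is the direction in which the jaws open and shut (so a half turn about z gives the same grasp; the last joint's range is limited). The gripper opens to 85 mm and grips with 20 to 120 N. Pads are 22 mm wide; open, the fingers measure 114 mm over their backs; the gripper's body (76 mm by 85 mm) begins 54 mm behind the grasp point. The pads swing forward as they close: fully open they stand 13 mm farther back than shut.
Start: joints at [52.924, 21.807, 74.336, -0, 83.858, -12.336], TCP at [0.23, 0.5, 0.231] pointing down, gripper open.
Joint ranges: [-178.18, 178.18], [-50.72, 133.34], [12.68, 142.11], [-81.47, 261.47], [9.98, 163.14], [-165.26, 165.26]. Speed limits (degrees/s): [136.94, 136.94, 180, 180, 180, 180].

## Interface

Orientations are given as a 3x3 rotation matrix whose columns are the frame's x, y, z axes.
In Python, from rig import observe, get_image, close_job, silhouettes, grip_depth gives the robot as it stands. The module is installed in compiled form; this text tells all that it offers.
- The arm moves only by the shell command python3 -m crank 'ROWS' [FORCE]. ROWS is a JSON object of lists of equal length, an entry for each row: "slide": the shift along the tool's x, y, z in m, a list of three; "roll": the turn about the tool's z in rad; "grip": the finger opening in m, from 0 to 0.0854. A call has exactly 8 rows; each row is the pose to reach, as a shift and turn from the pose commanded when the call began, along the tool's axes at that moment; what a row does not reach only later rows make up. A row lasts 1/10 s, in which the tool goes at most 50 mm and 8.59 degrees, less where a joint would pass 70% of its speed; a pose out of reach is approached as far as the arm can. A call with a gripper value outside its range is refused whole. The fingers move at their own pace and stop on an object; FORCE is the grip in N (left out, the last holds). Time passes only in rows, so rows that repeat a pose let the fingers close, or fill a call up. It gives the time, the measured TCP pose, the force and the opening at its end, in the units of the state.
- observe(): the state, without advancing time (a new reading comes with each control period).
- get_image(name): name is "scene" or "top" or "wrist"; returns a dict with "frame" (420x560x3 uint8, red, green, blue), "fx", "fy", "cx", "cy" (pixels), "xyz" and "rotation" of the camera in the world. Camera axes: x right, y down, z forward; pixel columns grow to the right and rows downward; lengths in m; the calibration is good to about 2 mm. A picture is of the moment at which its call begins. There is no depth.
- close_job(): hands the job in, once; it reports no verdict.
Trained networks look in a picture, given as the dict that the camera call returned (one of the last four; its "shot" number tells which), for a name from the list of things; names that differ only in an ending like _2 or _b are one class to them, and where a whole thing is asked for, a point or a joint stands for the part that bears it (a point fixed in the world has none). Each returns a list of dicts, best first, with "confidence" (0 to 1); they miss things now and then, are a little off and sometimes report something else, mostly with a low value. They report only what shows in the picture. A call takes as long as a camera call. They do not tell look-alikes from the thing itself.
- silhouettes(target, picture): "pixels" (420x560 bool, what is visible of it) and "box" ([centre column, centre row, width, height] in pixels, round what is visible of it).
The state is a dict: "time_s": time; "q": joint angles; "qvel": joint speeds; "joint_efforts": joint torques, N m; "position": TCP position; "tool_rot": TCP orientation; "ft_force": force on the tool from outside, world axes, zero at the start; "wrist_torque": the same for the moment, N m; "grip_width": finger opening in m.
Only numpy, scipy, OpenCV 4.12 (cv2) and the standard library are available. Lean on these libraries where they do the work, as an engineer would, in place of code of your own. Each camera call takes 0.05 s, during which the arm holds its last target.

## Working session

There is one attempt and no reset: what is moved stays moved. The work goes in short steps, Python scripts to look and compute and a shell command to move; the robot and the scene stay as the last step left them, time stands still between calls to the robot, and variables do not carry over. Pictures are saved under pics/ and viewed, and the job is handed in when it is done.

```bash
mkdir -p pics
python3 - <<'E'
from rig import *
import cv2,numpy as np
print(observe())
for n in ["scene","top","wrist"]:
    p=get_image(n); cv2.imwrite(f"pics/{n}0.png",p["frame"][:,:,::-1]); print(n,[p[k] for k in("fx","fy","cx","cy","xyz","rotation","shot")])
    for t in ["dowel","holder","wide_unit","wide_hole"]:
        try:
            for s in silhouettes(t,p)[:4]: print(t,round(s["confidence"],2),np.round(s["box"],1))
        except Exception as e: print(t,e)
E
```

```text
{'time_s': 0.0, 'q': array([ 5.29248880e+01,  2.18401898e+01,  7.43835668e+01, -5.02155905e-04,
        8.38578797e+01, -1.23345229e+01]), 'qvel': array([ 0.01352788,  0.05811167, -0.01960241, -0.09709062,  0.0369419 ,
        0.09024814]), 'joint_efforts': array([-1.77246595e-03, -4.48450756e+01, -2.31279284e+01, -2.68094082e-04,
        4.68666782e-03,  3.84685529e-05]), 'position': array([0.22999788, 0.49928653, 0.23072626]), 'tool_rot': array([[-9.08212196e-01,  4.18509118e-01, -8.52018249e-04],
       [ 4.18509880e-01,  9.08211526e-01, -1.14204213e-03],
       [ 2.95857750e-04, -1.39379465e-03, -9.99998985e-01]]), 'ft_force': array([-1.24401267, -0.45592623, -0.73744593]), 'wrist_torque': array([ 0.02788991, -0.02156151, -0.02435672]), 'grip_width': 0.08527594694395926}
scene [404.87150099881706, 404.87150099881706, 278.57324361547677, 209.85269154238696, array([ 1.03605529, -0.03108857,  0.74537256]), array([[ 0.05838175,  0.79567446, -0.6029044 ],
       [ 0.99815734, -0.03652098,  0.04845771],
       [ 0.0165379 , -0.6046225 , -0.79634046]]), 1]
dowel 0.59 [274.9 210.2   3.6 
[... 527 characters left out ...]
, -0.10465656, -0.99441596]]), 2]
dowel 0.55 [283.9 201.2   7.8  17.8]
holder 0.83 [290.7 248.5  29.6  30.6]
holder 0.76 [330.6 197.2  26.1  31.2]
holder 0.68 [286.1 202.4  28.9  29.5]
holder 0.58 [299.5 158.8  26.4  32.6]
wide_unit 0.88 [175.4 197.  101.4 136.7]
wide_hole 0.78 [173.8 197.7  97.6 136.9]
wrist [320.9397424857623, 320.9397424857623, 278.77056168050444, 208.47323376338045, array([0.16146489, 0.53210296, 0.37300129]), array([[ 4.18467812e-01,  8.66646513e-01,  2.71677222e-01],
       [ 9.08231325e-01, -3.99062715e-01, -1.25955591e-01],
       [-7.42724070e-04,  2.99454123e-01, -9.54110411e-01]]), 3]
wide_unit 0.7 [205.4 374.1  34.7  22.9]
wide_hole 0.84 [205.4 375.   33.1  20.2]
```

View pics/scene0.png

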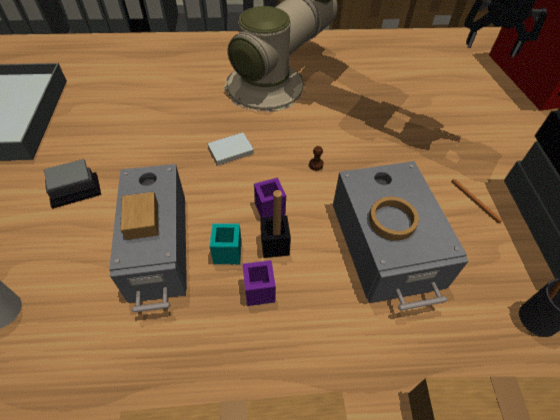

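View pics/top0.png

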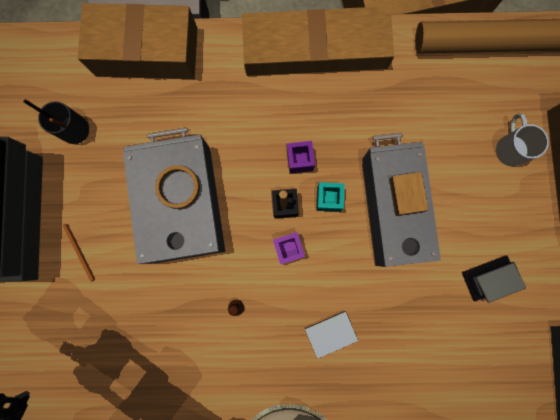

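View pics/wrist0.png

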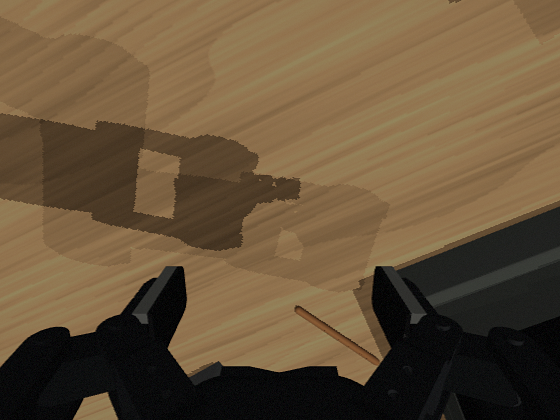

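The wide unit is on the left of the top view, with its hole at about (176,241). The black holder with the dowel is at about (286,203). The purple and turquoise look-alikes are around it. Next I'll zoom in and localise.

```bash
cat > h.py <<'E'
import numpy as np,cv2
from rig import *
def onplane(p,u,v,z):
    d=p["rotation"]@np.array([(u-p["cx"])/p["fx"],(v-p["cy"])/p["fy"],1]); o=np.array(p["xyz"]); return o+d*(z-o[2])/d[2]
def proj(p,X):
    c=p["rotation"].T@(np.array(X)-p["xyz"]); return np.array([p["cx"]+p["fx"]*c[0]/c[2],p["cy"]+p["fy"]*c[1]/c[2]])
def crop(p,u,v,r,k,name):
    f=p["frame"][int(v-r):int(v+r),int(u-r):int(u+r),::-1]; cv2.imwrite("pics/"+name,cv2.resize(f,None,fx=k,fy=k,interpolation=cv2.INTER_NEAREST))
E
python3 - <<'E'
from h import *
t=get_image("top"); s=get_image("scene")
def cr(p,u,v,r): return cv2.resize(p["frame"][v-r:v+r,u-r:u+r,::-1],(400,400),interpolation=cv2.INTER_NEAREST)
cv2.imwrite("pics/z1.png",np.hstack([cr(t,285,203,25),cr(s,275,220,40)]))
cv2.imwrite("pics/z2.png",np.hstack([cr(t,175,240,25),cr(s,383,179,25)]))
print(onplane(t,176,241,.115),onplane(s,383,179,.115))
E
```

```text
[0.48417287 0.22761656 0.115     ] [0.48808818 0.22975635 0.115     ]
```

View pics/z1.png

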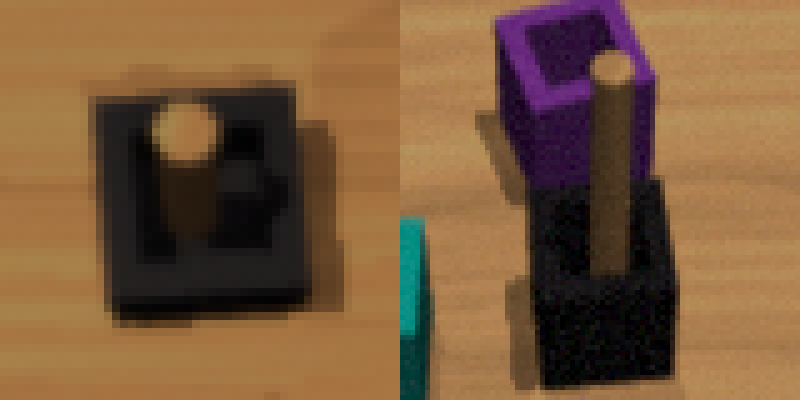

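View pics/z2.png

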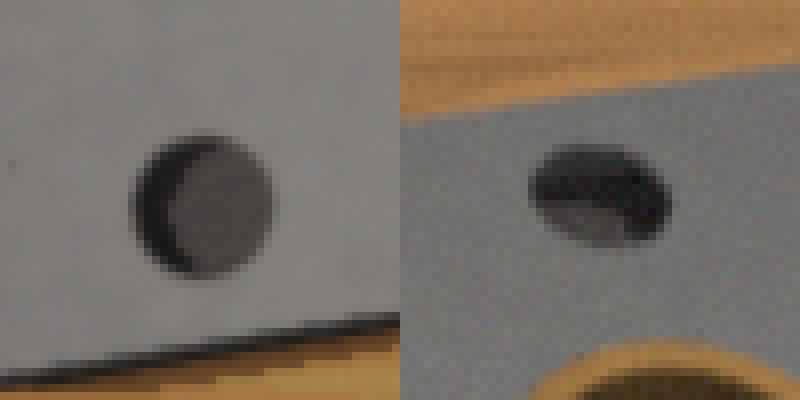

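Run:
```python
from h import *
t=get_image("top"); s=get_image("scene")
np.set_printoptions(precision=4,suppress=True)
print("hole",onplane(t,174.9,240.4,.115),onplane(s,382.6,178,.115))
print("doweltop",onplane(t,282.9,194.1,.18),onplane(s,276.9,193.1,.18))
# holder top corners (top view)
c=[onplane(t,260+a/8-.5,178+b/8-.5,.07) for a,b in[(95,97),(295,92),(305,288),(112,300)]]
print("holder",np.mean(c,0),c)
# dowel base guess
print("dowbase",onplane(t,260+190/8-.5,178+232/8-.5,.01))
# dowel radius for z check; expected projections
for x,y in [(.5,-.005)]: pass
# unit corners
for n,p in(("t",t),("s",s)):
    m=silhouettes("wide_unit",p)[0]["pixels"]; print(n,cv2.minAreaRect(np.argwhere(m)[:,::-1].astype(np.float32)))
o=observe(); print(o["position"],o["time_s"])
```

```text
hole [0.4855 0.2299 0.115 ] [0.4853 0.2295 0.115 ]
doweltop [0.5695 0.0028 0.18  ] [0.5699 0.0025 0.18  ]
holder [0.5681 0.     0.07  ] [array([0.5954, 0.0289, 0.07  ]), array([ 0.5958, -0.026 ,  0.07  ]), array([ 0.5417, -0.0277,  0.07  ]), array([0.5393, 0.025 , 0.07  ])]
dowbase [0.5645 0.0039 0.01  ]
t ((171.45863342285156, 194.53993225097656), (129.4158477783203, 89.10205841064453), 81.54497528076172)Traceback (most recent call last):
  File "<stdin>", line 15, in <module>
IndexError: list index out of range
```

```bash
python3 -m crank '{"slide":[[-0.030,-0.018,0],[-0.070,-0.042,0],[-0.110,-0.066,0],[-0.150,-0.090,0],[-0.190,-0.114,0],[-0.230,-0.138,0],[-0.260,-0.156,0],[-0.280,-0.168,0]],"roll":[0,0,0,0,0,0,0,0],"grip":[0.0854,0.0854,0.0854,0.0854,0.0854,0.0854,0.0854,0.0854]}' 60
python3 -m crank '{"slide":[[-0.030,-0.018,0],[-0.070,-0.042,0],[-0.110,-0.066,0],[-0.150,-0.090,0],[-0.190,-0.114,0],[-0.220,-0.132,0],[-0.2364,-0.1415,0],[-0.2364,-0.1415,0]],"roll":[0,0,0,0,0,0,0,0],"grip":[0.0854,0.0854,0.0854,0.0854,0.0854,0.0854,0.0854,0.0854]}'
python3 - <<'E'
from h import *
t=get_image("wrist"); cv2.imwrite("pics/w1.png",t["frame"][:,:,::-1])
print(observe()["position"],observe()["tool_rot"],proj(t,[.5695,.0028,.18]),proj(t,[.5695,.0028,.07]))
E
```

```text
time_s: 1.85
position: [0.4153, 0.2277, 0.2314]
tool_rot: [[-0.907, 0.42, 0.0], [0.42, 0.907, -0.0], [-0.0, 0.0, -1.0]]
ft_force: [-0.5, 0.3, -0.6]
grip_width: 0.0854
time_s: 2.65
position: [0.5706, 0.0002, 0.2307]
tool_rot: [[-0.907, 0.421, -0.0], [0.421, 0.907, -0.0], [0.0, -0.0, -1.0]]
ft_force: [-0.4, 0.4, -0.3]
grip_width: 0.0854
[0.56979548 0.00165873 0.23089288] [[-9.07567246e-01  4.19906242e-01 -6.65221440e-04]
 [ 4.19906146e-01  9.07567489e-01  2.85175689e-04]
 [ 7.23480404e-04 -2.05144561e-05 -9.99999738e-01]] [280.57120239 228.65119625] [280.07483402 187.82972719]
```

View pics/w1.png

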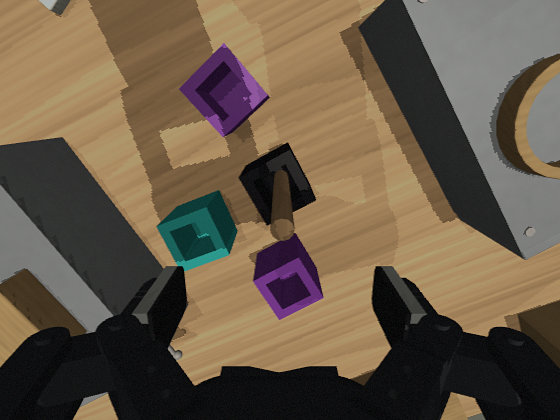

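The wrist view shows the dowel top at (283,229), against a predicted (281,229), and it is centred between the fingers. I'll descend and grip.

```bash
python3 -m crank '{"slide":[[0,0,0.020],[0,0,0.045],[0,0,0.070],[0,0,0.090],[0,0,0.105],[0,0,0.110],[0,0,0.110],[0,0,0.110]],"roll":[0,0,0,0,0,0,0,0],"grip":[0.0854,0.0854,0.0854,0.0854,0.0854,0.0854,0.0854,0.04]}' 80
python3 -m crank '{"slide":[[0,0,0],[0,0,0],[0,0,0],[0,0,0],[0,0,0],[0,0,0],[0,0,0],[0,0,0]],"roll":[0,0,0,0,0,0,0,0],"grip":[0.02,0,0,0,0,0,0,0]}' 80
python3 - <<'E'
from h import *
t=get_image("wrist"); cv2.imwrite("pics/w2.png",t["frame"][:,:,::-1])
o=observe();print(o["position"],o["grip_width"],o["ft_force"])
s=get_image("scene");crop(s,275,220,60,5,"s2.png")
E
```

```text
time_s: 3.5
position: [0.5699, 0.0027, 0.1223]
tool_rot: [[-0.908, 0.418, 0.001], [0.418, 0.908, -0.0], [-0.001, 0.0, -1.0]]
ft_force: [-0.5, 0.3, 0.4]
grip_width: 0.0727
time_s: 4.3
position: [0.5699, 0.0023, 0.1217]
tool_rot: [[-0.908, 0.418, 0.001], [0.418, 0.908, -0.0], [-0.001, 0.0, -1.0]]
ft_force: [0.1, 0.0, 5.9]
grip_width: 0.0144
[0.56990043 0.00227117 0.12170932] 0.013727136219524013 [-0.26752371  0.65932033  5.68269954]
```

View pics/s2.png

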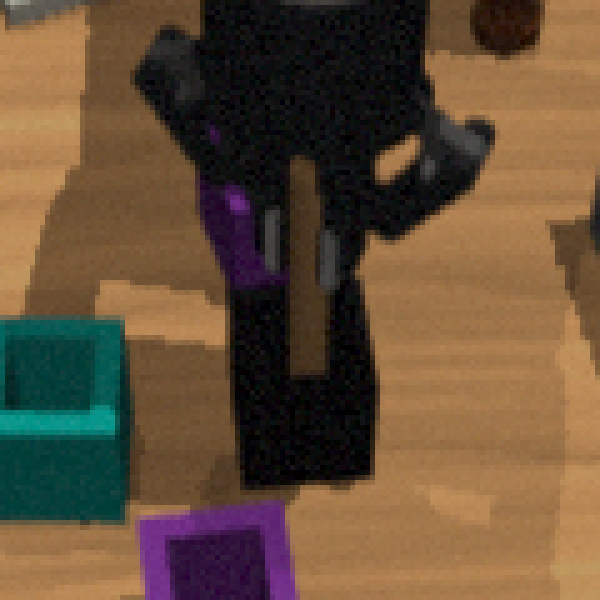

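```bash
python3 -m crank '{"slide":[[0,0,-0.010],[0,0,-0.030],[0,0,-0.055],[0,0,-0.080],[0,0,-0.105],[0,0,-0.125],[0,0,-0.140],[0,0,-0.140]],"roll":[0,0,0,0,0,0,0,0],"grip":[0,0,0,0,0,0,0,0]}' 80
python3 -m crank '{"slide":[[0.02,0.02,0],[0.05,0.05,0],[0.085,0.085,0],[0.115,0.115,0],[0.140,0.140,0],[0.160,0.160,0],[0.1717,0.1708,0],[0.1717,0.1708,0]],"roll":[0,0,0,0,0,0,0,0],"grip":[0,0,0,0,0,0,0,0]}'
python3 - <<'E'
from h import *
o=observe();print(o["position"],o["grip_width"],o["ft_force"])
np.set_printoptions(precision=4,suppress=True)
for n in ["scene","top","wrist"]:
    t=get_image(n); cv2.imwrite(f"pics/{n}3.png",t["frame"][:,:,::-1])
    print(n,[(s["confidence"],s["box"]) for s in silhouettes("dowel",t)[:2]],"tip exp",proj(t,[.4854,.2297,.15]),"hole",proj(t,[.4854,.2297,.115]),"top",proj(t,[.4854,.2297,.32]))
    if n!="top": 
        u,v=proj(t,[.4854,.2297,.14]); crop(t,u,v,50,6,n+"3z.png")
E
```

```text
time_s: 5.2
position: [0.5701, 0.0022, 0.2634]
tool_rot: [[-0.908, 0.418, 0.004], [0.418, 0.908, -0.001], [-0.004, 0.001, -1.0]]
ft_force: [-0.7, -0.1, -0.0]
grip_width: 0.0143
time_s: 6.0
position: [0.4843, 0.2304, 0.2607]
tool_rot: [[-0.909, 0.416, -0.001], [0.416, 0.909, -0.0], [0.001, -0.001, -1.0]]
ft_force: [0.1, -0.6, -0.2]
grip_width: 0.0143
[0.48434645 0.23038318 0.26073399] 0.01430966699851817 [ 0.06586492 -0.63425605 -0.19412794]
scene [(0.67, [396.9, 130.5, 28.5, 71.4]), (0.56, [275.6, 238.1, 29.5, 42.9])] tip exp [386.5293 166.4895] hole [382.6985 178.0371] top [409.5815  97.0024]
top [] tip exp [170.8323 239.7025] hole [175.0071 240.4271] top [145.2106 235.2553]
wrist [(0.74, [276.5, 191.9, 36.7, 30.8]), (0.68, [279.6, 284.9, 48.9, 175.6])] tip exp [279.4751 203.6834] hole [279.4404 192.9046] top [279.9679 356.9637]
```

View pics/scene3z.png

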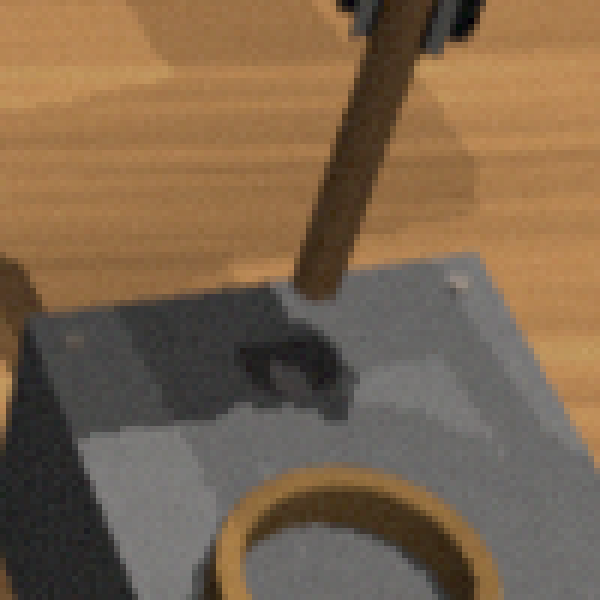

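View pics/wrist3.png

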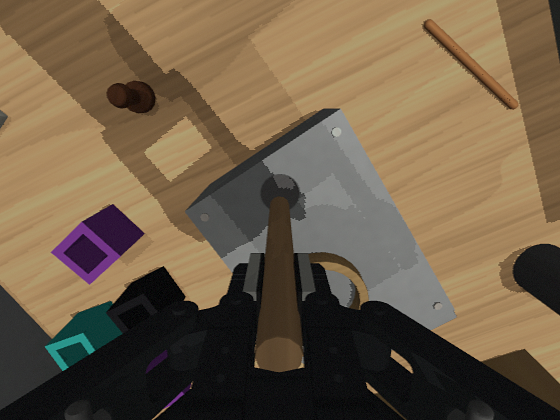

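The tip is within about 3 mm of the hole axis and the hole has 10 mm of clearance. I'll lower it to the latch first, then check.

```bash
python3 -m crank '{"slide":[[0,0,0.010],[0,0,0.020],[0,0,0.030],[0,0,0.038],[0,0,0.044],[0,0,0.049],[0,0,0.052],[0,0,0.052]],"roll":[0,0,0,0,0,0,0,0],"grip":[0,0,0,0,0,0,0,0]}' 100
python3 - <<'E'
from h import *
o=observe();print(o["position"],o["grip_width"],o["ft_force"])
for n in ["scene","wrist"]:
    t=get_image(n); u,v=proj(t,[.4854,.2297,.14]); crop(t,u,v,50,6,n+"4z.png")
E
```

```text
time_s: 7.1
position: [0.4851, 0.2293, 0.209]
tool_rot: [[-0.908, 0.418, -0.0], [0.418, 0.908, -0.0], [0.0, -0.0, -1.0]]
ft_force: [-0.9, 0.3, -0.1]
grip_width: 0.014
[0.4850931  0.22928867 0.20903657] 0.014043914266465108 [-0.92630084  0.33184577 -0.1140595 ]
```

View pics/scene4z.png

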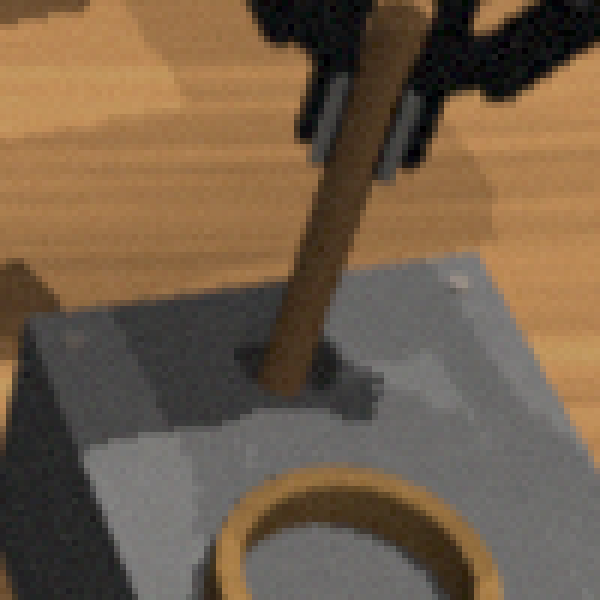

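View pics/wrist4z.png

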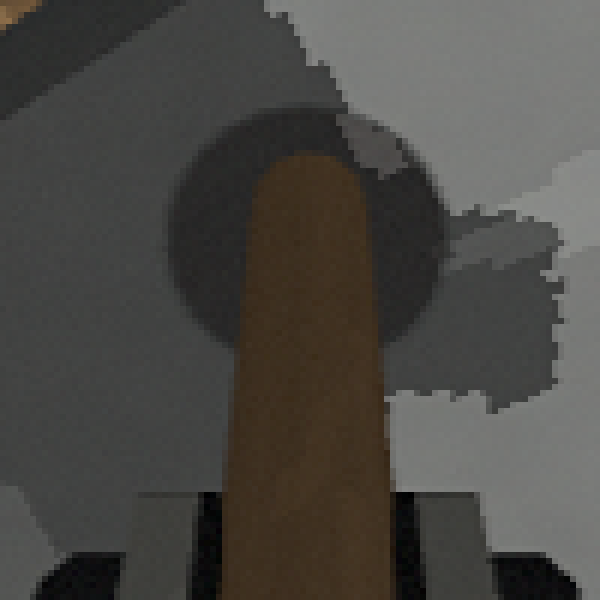

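Both views show the tip centred inside the hole. Pushing now.

```bash
python3 -m crank '{"slide":[[0,0,0.006],[0,0,0.012],[0,0,0.016],[0,0,0.019],[0,0,0.022],[0,0,0.022],[0,0,0.022],[0,0,0.022]],"roll":[0,0,0,0,0,0,0,0],"grip":[0,0,0,0,0,0,0,0]}' 100
python3 - <<'E'
from h import *
o=observe();print(o["position"],o["grip_width"],o["ft_force"])
for n in ["scene"]:
    t=get_image(n); cv2.imwrite("pics/s5.png",t["frame"][:,:,::-1])
E
```

```text
time_s: 8.0
position: [0.4856, 0.2294, 0.1878]
tool_rot: [[-0.908, 0.419, 0.001], [0.419, 0.908, 0.0], [-0.001, 0.001, -1.0]]
ft_force: [-0.3, 1.0, 5.7]
grip_width: 0.0136
[0.48557845 0.22939307 0.18776148] 0.013614347191542742 [-0.32088964  0.99899543  5.73024312]
```

View pics/s5.png

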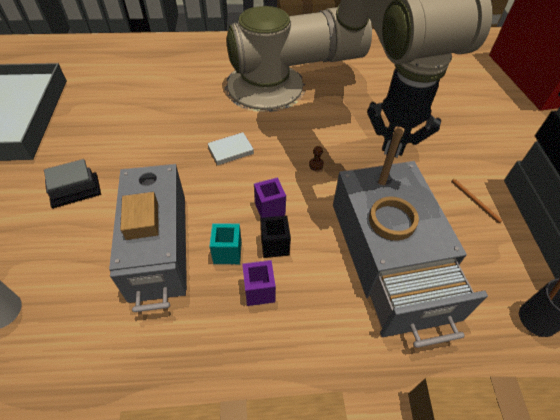

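The drawer stands fully open. Next I'll lift and return to the black holder.

```bash
python3 -m crank '{"slide":[[0,0,-0.008],[0,0,-0.020],[0,0,-0.035],[0,0,-0.050],[0,0,-0.065],[0,0,-0.074],[0,0,-0.074],[0,0,-0.074]],"roll":[0,0,0,0,0,0,0,0],"grip":[0,0,0,0,0,0,0,0]}' 100
python3 -m crank '{"slide":[[-0.02,-0.02,0],[-0.05,-0.05,0],[-0.085,-0.085,0],[-0.115,-0.116,0],[-0.140,-0.141,0],[-0.160,-0.162,0],[-0.171,-0.173,0],[-0.171,-0.173,0]],"roll":[0,0,0,0,0,0,0,0],"grip":[0,0,0,0,0,0,0,0]}'
python3 -m crank '{"slide":[[0,0,0.010],[0,0,0.020],[0,0,0.030],[0,0,0.040],[0,0,0.050],[0,0,0.055],[0,0,0.055],[0,0,0.055]],"roll":[0,0,0,0,0,0,0,0],"grip":[0,0,0,0,0,0,0,0]}'
python3 - <<'E'
from h import *
o=observe();print(o["position"],o["grip_width"],o["ft_force"])
for n in ["scene","wrist"]:
    t=get_image(n); u,v=proj(t,[.568,0,.1]); crop(t,u,v,60,5,n+"6z.png"); print(n,u,v,proj(t,[.568,0.001,.095]))
E
```

```text
time_s: 8.85
position: [0.4849, 0.2292, 0.2606]
tool_rot: [[-0.908, 0.419, -0.001], [0.419, 0.908, -0.0], [0.001, -0.001, -1.0]]
ft_force: [-0.2, -0.3, -0.3]
grip_width: 0.0138
time_s: 9.65
position: [0.5683, -0.0006, 0.2603]
tool_rot: [[-0.907, 0.42, -0.002], [0.42, 0.907, 0.0], [0.002, -0.0, -1.0]]
ft_force: [-0.2, 0.6, -1.1]
grip_width: 0.0135
time_s: 10.45
position: [0.5682, 0.0006, 0.2066]
tool_rot: [[-0.908, 0.419, 0.0], [0.419, 0.908, -0.0], [-0.0, 0.0, -1.0]]
ft_force: [-0.3, -0.8, 0.0]
grip_width: 0.0138
[5.68245832e-01 5.54221107e-04 2.06551651e-01] 0.013795766813802946 [-0.3204401  -0.82178277  0.00247309]
scene 275.03650436145097 218.30494453149186 [275.51663035 219.7707951 ]
wrist 277.1309311654933 205.99725659846717 [278.26487253 203.73394679]
```

View pics/scene6z.png

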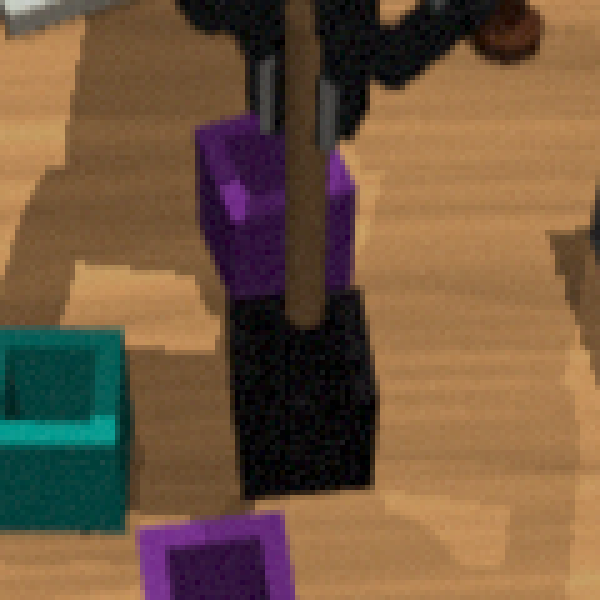

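View pics/wrist6z.png

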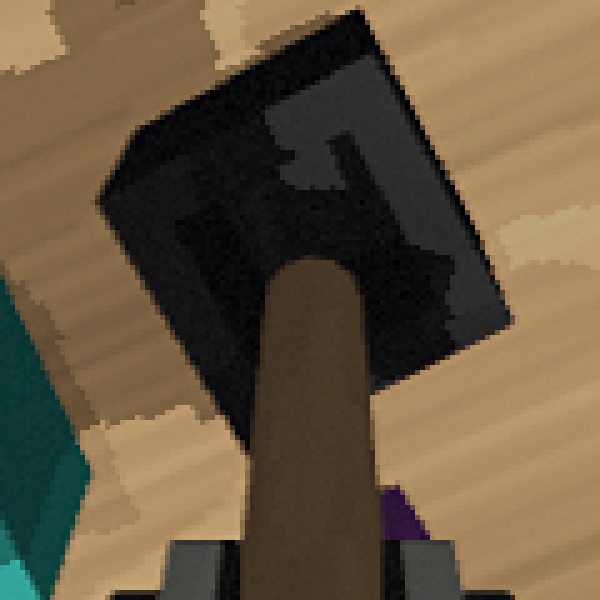

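```bash
python3 -m crank '{"slide":[[0,0,0.015],[0,0,0.030],[0,0,0.045],[0,0,0.060],[0,0,0.072],[0,0,0.079],[0,0,0.082],[0,0,0.082]],"roll":[0,0,0,0,0,0,0,0],"grip":[0,0,0,0,0,0,0,0]}'
python3 - <<'E'
from h import *
t=get_image("wrist"); cv2.imwrite("pics/w7.png",t["frame"][:,:,::-1])
t=get_image("scene"); crop(t,275,218,60,5,"s7.png")
E
```

```text
time_s: 11.35
position: [0.5682, 0.0006, 0.1244]
tool_rot: [[-0.908, 0.418, 0.0], [0.418, 0.908, -0.0], [-0.0, -0.0, -1.0]]
ft_force: [0.2, 0.3, -0.1]
grip_width: 0.014
```

View pics/s7.png

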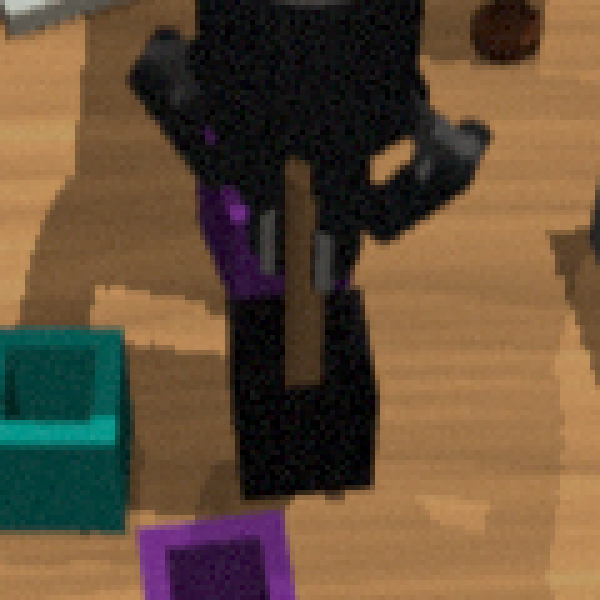

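It's in the well. I'll settle it the last few mm and release slowly.

```bash
python3 -m crank '{"slide":[[0,0,0.001],[0,0,0.002],[0,0,0.003],[0,0,0.003],[0,0,0.003],[0,0,0.003],[0,0,0.003],[0,0,0.003]],"roll":[0,0,0,0,0,0,0,0],"grip":[0,0,0,0,0,0,0,0]}' 25
python3 -m crank '{"slide":[[0,0,0],[0,0,0],[0,0,0],[0,0,0],[0,0,0],[0,0,0],[0,0,0],[0,0,0]],"roll":[0,0,0,0,0,0,0,0],"grip":[0.016,0.018,0.020,0.024,0.030,0.036,0.042,0.048]}'
python3 -m crank '{"slide":[[0,0,0],[0,0,0],[0,0,0],[0,0,0],[0,0,0],[0,0,0],[0,0,0],[0,0,0]],"roll":[0,0,0,0,0,0,0,0],"grip":[0.056,0.064,0.072,0.08,0.085,0.085,0.085,0.085]}'
python3 - <<'E'
from h import *
t=get_image("wrist"); cv2.imwrite("pics/w8.png",t["frame"][:,:,::-1])
E
```

```text
time_s: 12.25
position: [0.5683, 0.0005, 0.1217]
tool_rot: [[-0.908, 0.419, 0.001], [0.419, 0.908, -0.0], [-0.001, 0.0, -1.0]]
ft_force: [-0.7, 0.1, 4.8]
grip_width: 0.0136
time_s: 13.05
position: [0.5681, 0.0006, 0.1213]
tool_rot: [[-0.908, 0.419, -0.0], [0.419, 0.908, -0.0], [-0.0, -0.0, -1.0]]
ft_force: [-0.2, -0.3, 0.3]
grip_width: 0.0481
time_s: 13.85
position: [0.5681, 0.0006, 0.1213]
tool_rot: [[-0.908, 0.419, 0.0], [0.419, 0.908, -0.0], [-0.0, 0.0, -1.0]]
ft_force: [0.2, 0.3, 0.2]
grip_width: 0.085
```

View pics/w8.png

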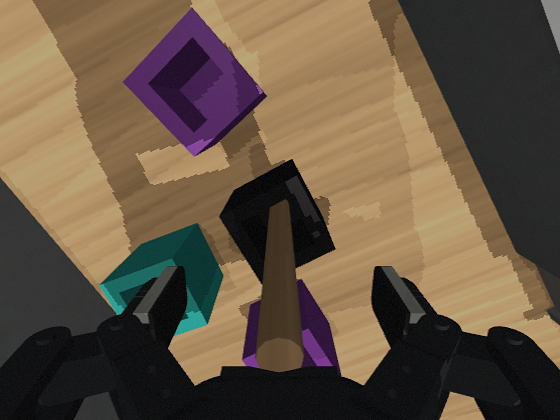

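```bash
python3 -m crank '{"slide":[[0,0,-0.008],[0,0,-0.025],[0,0,-0.045],[0,0,-0.070],[0,0,-0.095],[0,0,-0.115],[0,0,-0.125],[0,0,-0.125]],"roll":[0,0,0,0,0,0,0,0],"grip":[0.0854,0.0854,0.0854,0.0854,0.0854,0.0854,0.0854,0.0854]}'
python3 -m crank '{"slide":[[0.03,0.018,0],[0.07,0.042,0],[0.11,0.066,0],[0.15,0.090,0],[0.19,0.114,0],[0.22,0.132,0],[0.23,0.138,0],[0.23,0.138,0]],"roll":[0,0,0,0,0,0,0,0],"grip":[0.0854,0.0854,0.0854,0.0854,0.0854,0.0854,0.0854,0.0854]}'
python3 - <<'E'
from h import *
np.set_printoptions(precision=1,suppress=True)
t=get_image("top"); s=get_image("scene")
cv2.imwrite("pics/s9.png",s["frame"][:,:,::-1])
def cr(p,u,v,r): return cv2.resize(p["frame"][v-r:v+r,u-r:u+r,::-1],(400,400),interpolation=cv2.INTER_NEAREST)
cv2.imwrite("pics/z9.png",np.hstack([cr(t,285,203,25),cr(s,275,220,40)]))
E
```

```text
time_s: 14.7
position: [0.5684, 0.0005, 0.2477]
tool_rot: [[-0.908, 0.418, 0.003], [0.418, 0.908, -0.001], [-0.003, 0.001, -1.0]]
ft_force: [0.3, -0.3, -0.1]
grip_width: 0.0855
time_s: 15.5
position: [0.4161, 0.2229, 0.2457]
tool_rot: [[-0.909, 0.416, -0.001], [0.416, 0.909, -0.0], [0.001, -0.001, -1.0]]
ft_force: [0.7, -0.2, 0.1]
grip_width: 0.0852
```

View pics/z9.png

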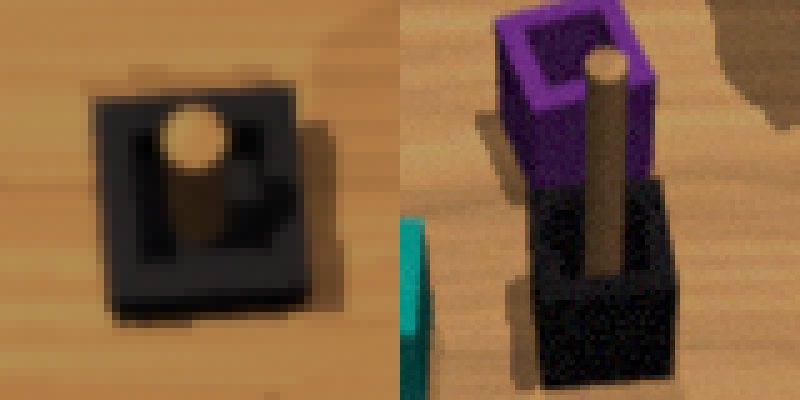

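View pics/s9.png

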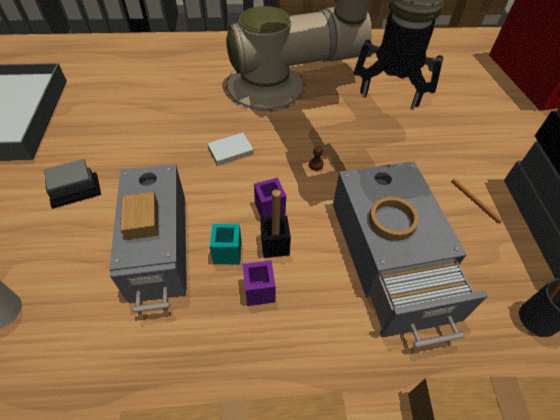

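The dowel stands upright in the black holder at (276,235), the drawer is open, and the arm is clear of everything. Handing in.

```bash
python3 -c "
from rig import *
print(close_job())"
```

```text
the job is handed in; nothing more can be done
None
```

I pushed the dowel down through the wider unit's release hole until the drawer sprang open. I then stood it back in the black holder, let go, moved the arm clear and handed in at about 15.6 s of the 58 s allowed.

**Last checks:**
- **Drawer:** the pictures show it standing out, apparently fully. I did not measure how far.
- **Dowel:** in the top and scene views it stands upright in the black holder, near the middle of the well, same end down.
- **Arm:** it ended well away from everything, with the force reading at about zero.
- **Narrower unit:** I never went near it.
- **Latches:** I could not read either latch directly. At the bottom of the push the force was about 5.7 N, which suggests the latch was about 11 mm down. I had commanded about 17 mm, so the dowel may have slipped a little in the grip or the force reading may be off. The drawer opened all the same.

No check failed. The one other small disagreement was about 1.5 pixels (roughly 3 mm) in where the dowel tip showed above the hole. That was well inside the 10 mm clearance.

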